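# Walk a heat-sink bar end over end to the amplifier chassis

## Robot

A 6-joint arm with a two-finger parallel gripper is mounted at the origin on the work surface. World frame = base frame: x ahead of the robot, y to its left, z up, the work surface at z = 0. Lengths are in m, angles in rad, forces in N, time in s.
With the tool pointing down it reaches from about 0.375 to 0.75 m from the base axis. Payload 9 kg.
Tool frame: the origin (TCP) lies midway between the tips of the shut fingers; the grasp point (between the pads) lies 19 mm behind it (r.pinch_z is the distance from the TCP to the grasp point, in m); z points along the fingers, y is the line along which they close (so a half turn about z gives the same grasp; the last joint's range is limited). The gripper opens to 85 mm and grips with 20 to 120 N. Pads are 22 mm wide; open, the fingers measure 114 mm over their backs; the gripper's body (76 mm by 85 mm) begins 54 mm behind the grasp point. The pads swing forward as they close: fully open they stand 13 mm farther back than shut.
Start: joints at [0.958, 0.104, 0.097, 1.564, 0, 1.353], TCP at [0.231, 0.554, 0.231] pointing down, gripper open.
Joint ranges: [-2.99, 2.99], [-0.84, 1.86], [-1.1, 1.16], [-1.84, 2.11], [-1.51, 1.56], [-3.14, 3.14]. Speed limits (rad/s): [2.22, 2.22, 2.57, 3.14, 3.14, 3.14].

## Interface

Orientations are given as a unit quaternion [w, x, y, z].
In Python, from rig import r gives the robot as it stands. The module is installed in compiled form; this text tells all that it offers.
- The arm moves only by the tool step_arm, never from a script. Its argument "deltas" is a list of rows, each a list of 3 entries, a list of its own where there are three numbers: the shift along the tool's x, y, z in mm, then the turn about the tool's z in degrees, then the closure, from -1 (fully open) to 1 (shut), so that 0 is half open. In form: [[[dx, dy, dz], turn, claw], ...]. A call has 1 to 20 rows; each row is the pose to reach, as a shift and turn from the pose commanded when the call began, along the tool's axes at that moment; what a row does not reach only later rows make up. A row lasts 1/12 s, in which the tool goes at most 41.7 mm and 7.16 degrees, less where a joint would pass 70% of its speed; a pose out of reach is approached as far as the arm can. A call with a gripper value outside its range is refused whole. The fingers move at their own pace and stop on an object; the grip force is fixed at half the most. Time passes only in rows, so rows that repeat a pose let the fingers close. It gives the time, the measured TCP pose, the force, the opening and the grip force at its end, in the units of the state.
- r.sense(): the state, without advancing time (a new reading comes with each control period).
- r.snapshot(name): name is "scene" or "top" or "wrist"; returns a dict with "img" (400x640x3 uint8, red, green, blue), "range_z" (400x640 float32, m along the optical axis (not along the pixel's ray), 0 where there is no reading), "mtx" (3x3 intrinsics, pixels), "R" (3x3) and "t" (3): a world point X has camera coordinates R X + t. Camera axes: x right, y down, z forward; pixel columns grow to the right and rows downward; lengths in m; the calibration is good to about 2 mm. A picture is of the moment at which its call begins.
- r.finish_job(): hands the job in; it is judged then, once.
The state is a dict: "time_s": time; "joint_pos": joint angles; "joint_vel": joint speeds; "joint_torque": joint torques, N m; "position": TCP position; "eef_rot": TCP orientation; "wrist_force": force on the tool from outside, world axes, zero at the start; "torque": the same for the moment, N m; "grip_width": opening from 0.0 (shut) to 1.0 (fully open); "grip_force": force on a finger pad.
Only numpy, scipy, OpenCV 4.12 (cv2) and the standard library are available. Lean on these libraries where they do the work, as an engineer would, in place of code of your own. Each camera call takes 0.05 s, during which the arm holds its last target. There are 200 camera calls.

## Task

Walk the ribbed heat-sink bar end over end across the bench to the amplifier chassis: tip it up so that it stands on its leading end for a moment, lay it down beyond with the other end now leading, then tip it up onto that end and leave it standing upright and let go, one side flat against the outside of the chassis's near wall, anywhere along the wall but clear of its corners. One end must stay on the bench all the way, so do not carry the bar clear of it or let it fall over, and leave the two can capacitors, the transformer and the solder spool standing where they are.

Things in the scene. Friction and masses are not known exactly. Their poses are not given: they have to be found in the camera images.
- bar: Heat-sink bar, aluminium with dark ribs lengthwise, square-cut ends; a solid box to the fingers: 140 mm long (its x), 36 wide (y), 44 high (z), about 0.5 kg. Origin at its centre. Starts lying, z up, +x (end A) towards the chassis, within about 0.15 rad of square to its wall, the end A face 230 to 300 mm short of it. One full turn-over advances it 184 mm.
- bar_a (a point): Centre of the bar's end face A (bar frame +x, 70 mm from the bar's centre), the end that points to the chassis at the start.
- bar_b (a point): Centre of the bar's end face B (bar frame -x, 70 mm from the bar's centre), the trailing end at the start, flanked left and right by the two can capacitors (too close for a wide gripper body straight above). Standing, the bar is free on the bench: pushed high up it leans and rocks, held or pushed low it slides.
- chassis: Amplifier chassis, fixed: open wooden frame, 240 mm deep (x), 300 long (y), walls 14 thick and 35 high; parts inside reach 46 high, from 45 behind the near wall's outer face. Origin: on the bench, mid-foot of the outer face of the near wall, which faces the bar. x points from the bar into the chassis, square to that face; y along the wall; z up.
- can_1: Can capacitor, black upright cylinder, 35 mm diameter, 118 mm high (terminals 4 mm more), 0.15 kg, loose; stands beside the bar's trailing end, 18 to 24 mm forward of the end B face, its nearest side about 64 to 75 mm from the bar's centre line. Origin: centre of its underside.
- can_2: A second can capacitor like can_1, on the bar's other side.
- transformer: Small iron-core transformer, 95 x 52 x 62 mm high, loose, beyond the bar's path. Origin: centre of its underside.
- spool: Blue solder spool, 64 mm diameter at its foot, 50 mm high, loose. Origin: centre of its underside.
There are look-alikes about, which are no part of the job. Leave any red look-alike of the bar alone.

How it is judged:
On the way, in this order (a step that is already met when the one before it is completed fails the run):
1. the bar stands upright on its end A (angle between bar's own x axis and vertical above 3.02 rad and height (world z) of bar_a below 0.012 m and height (world z) of bar_b above 0.125 m), for 0.2 s.
2. the bar lies on the bench beyond, end B leading towards the chassis (height (world z) of each of bar_a, bar_b below 0.032 m and x of bar_b in the frame of chassis above -0.16 m), for 0.2 s.
At the end, for the whole second after the job is handed in: The bar stands upright (within 0.06 rad) and still on its end B on the bench, a side face against the outer face of the chassis's near wall (gap under 5 mm, within 0.1 rad of parallel), its centre within 125 mm of the wall's middle (height (world z) of bar_b below 0.008 m and height (world z) of bar_a above 0.13 m and angle between bar's own x axis and vertical below 0.06 rad and x of bar in the frame of chassis below -0.014 m and ((angle between the z axis of bar and the x axis of chassis, either way round below 0.1 rad and x of bar in the frame of chassis above -0.027 m) or (angle between the y axis of bar and the x axis of chassis, either way round below 0.1 rad and x of bar in the frame of chassis above -0.023 m)) and y of bar in the frame of chassis between -0.125 and 0.125 m and linear speed of bar below 0.02 m/s and angular speed of bar below 0.2 rad/s); the robot touches nothing.
It fails at once if the bar is carried clear: the centres of both end faces more than 45 mm above the bench (height (world z) of each of bar_a, bar_b above 0.045 m).
It fails at once if the bar is dropped or falls over (turns faster than 6 rad/s) (angular speed of bar above 6 rad/s).
It fails at once if a bystander is knocked more than 20 mm out of place or tipped (distance of any of can_1, can_2, transformer, spool from where it was at the start of the episode above 0.02 m or angle between any of can_1, can_2's own z axis and vertical above 0.35 rad).
It also fails if it takes over 72 s, if anything falls off the work surface, if the arm or the gripper's body presses on something with over 40 N, if the wrist force passes 120 N, or if a joint passes its speed limit or range.

## Working session

There is one attempt and no reset: what is moved stays moved. The work goes in short steps, Python scripts to look and compute and a tool call to move; the robot and the scene stay as the last step left them, time stands still between calls to the robot, and variables do not carry over. Pictures are saved under pics/ and viewed, at most 10 in all, crops included, and the job is handed in when it is done.

Besides the shell and the picture viewer there is one more tool, called as name(argument=value, ...) on one line, values as JSON. step_arm: Moves the arm, as the interface text tells. Its arguments: {"type":"object","properties":{"deltas":{"type":"array"}},"required":["deltas"]}

```bash
mkdir -p pics; cat > h.py <<'E'
import numpy as np, cv2
from rig import r
from scipy.spatial.transform import Rotation as Ro
def snap(n,f=None):
    s=r.snapshot(n)
    if f: cv2.imwrite('pics/'+f,s['img'][:,:,::-1])
    return s
def cloud(s):
    v,u=np.mgrid[0:400,0:640]; z=s['range_z']
    P=np.stack([u,v,np.ones_like(u)],-1)@np.linalg.inv(s['mtx']).T*z[...,None]
    W=(P-s['t'])@s['R']; W[z==0]=np.nan
    return W
def tool():
    st=r.sense(); q=st['eef_rot']; return np.array(st['position']),Ro.from_quat([q[1],q[2],q[3],q[0]]).as_matrix()
E
python3 - <<'E'
from h import *
a=snap('scene','s1.png');b=snap('top','t1.png')
np.savez('first.npz',W=cloud(b),img=b['img'])
print(r.sense()); print(tool()[1].round(3)); print(r.pinch_z)
print((-b['R'].T@b['t']).round(3),(-a['R'].T@a['t']).round(3))
E
```

```text
{'time_s': 0.1, 'joint_pos': array([ 9.58300018e-01,  1.04591438e-01,  9.65583349e-02,  1.56392111e+00,
       -2.69307760e-05,  1.35312264e+00]), 'joint_vel': array([ 0.00206668, -0.00261827,  0.00205777, -0.00049008, -0.000793  ,
        0.00068679]), 'joint_torque': array([ 7.45936821e-03, -5.58207786e+01,  5.04718673e+01,  1.30122193e-02,
       -2.00016643e-04,  7.21485634e-06]), 'position': array([0.23059336, 0.55359255, 0.23063451]), 'eef_rot': array([-2.21147908e-04,  1.96131539e-01,  9.80577424e-01, -5.35212365e-04]), 'wrist_force': array([ 0.2874499 , -0.39808498, -0.25354629]), 'torque': array([-0.02659716,  0.00227088, -0.03742815]), 'grip_force': 0.0, 'grip_width': 0.9978949301421318}
[[-0.923  0.385 -0.001]
 [ 0.385  0.923 -0.001]
 [ 0.    -0.001 -1.   ]]
0.0187
[ 0.451 -0.12   1.211] [1.198 0.244 0.777]
```

View pics/t1.png

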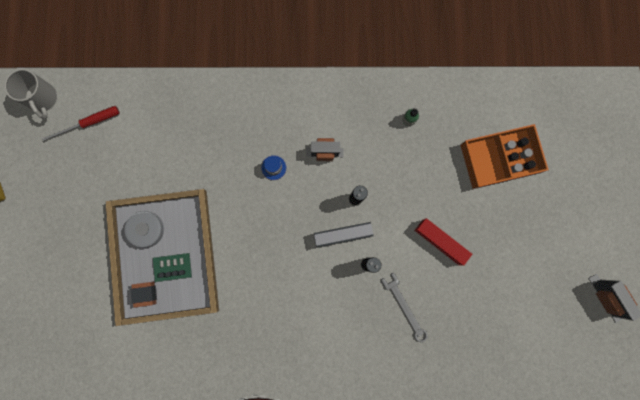

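View pics/s1.png

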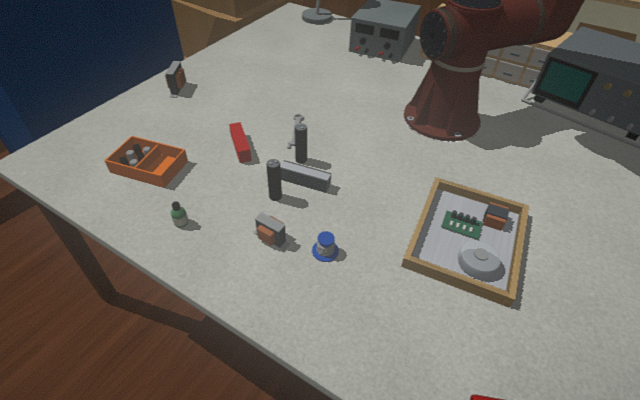

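The top view shows the grey bar at (344,235) between the cans at (359,195) and (372,264). The chassis is at (160,257), with its near wall at u≈208. The spool is at (274,167) and the transformer at (326,149).

Could be taken for the bar: the red block at (443,242), the spanner at (405,308) and the transformer at (326,149). The grey ribbed one at (344,235) flanked by the cans fits the description. I'll measure it now and crop close.

```bash
python3 - <<'E'
from h import *
d=np.load('first.npz');W=d['W'];img=d['img']
cv2.imwrite('pics/c1.png',cv2.resize(img[170:310,190:420,::-1],None,fx=3.4,fy=3.4,interpolation=cv2.INTER_CUBIC))
def top(box,zl,zh):
    u0,u1,v0,v1=box; m=np.zeros(W.shape[:2],bool); m[v0:v1,u0:u1]=1
    return W[m&(W[...,2]>zl)&(W[...,2]<zh)]
P=top((305,385,215,255),.036,.06); print(len(P),np.median(P[:,2]))
rc=cv2.minAreaRect((P[:,:2]*1000).astype(np.float32));print('bar',rc,cv2.boxPoints(rc).round(1).tolist())
for b in [(340,385,175,215),(355,395,248,285)]:
    P=top(b,.1,.14);print('can',P.mean(0).round(4),np.ptp(P,axis=0).round(4))
P=top((195,225,180,330),.028,.045); print('wall',len(P),np.median(P[:,2]))
rc=cv2.minAreaRect((P[:,:2]*1000).astype(np.float32));print(rc,cv2.boxPoints(rc).round(1).tolist())
P=top((255,295,145,190),.01,.07);print('spool',P.mean(0),P.max(0)-P.min(0))
P=top((305,350,130,170),.04,.08);print('tr',P.min(0),P.max(0))
E
```

```text
868 0.04343919500219698
bar ((509.7409362792969, -207.66436767578125), (36.08867645263672, 140.08860778808594), 10.679737091064453) [[479.0, -142.1999969482422], [505.0, -279.79998779296875], [540.5, -273.20001220703125], [514.5, -135.5]]
can [ 0.5992 -0.2405  0.1182] [0.0318 0.0338 0.0246]
can [ 0.4367 -0.2674  0.1183] [0.0336 0.0343 0.0236]
wall 899 0.034799298133503485
((473.4093017578125, 125.5560302734375), (301.5046081542969, 51.29050064086914), 1.0949091911315918) [[322.20001220703125, 148.3000030517578], [323.20001220703125, 97.0], [624.5999755859375, 102.80000305175781], [623.5999755859375, 154.10000610351562]]
spool [ 0.6794576  -0.03767127  0.0450199 ] [0.05070272 0.04412107 0.04584243]
tr [ 0.69499642 -0.20029849  0.04003874] [ 0.74684951 -0.13122813  0.07036886]
```

View pics/c1.png

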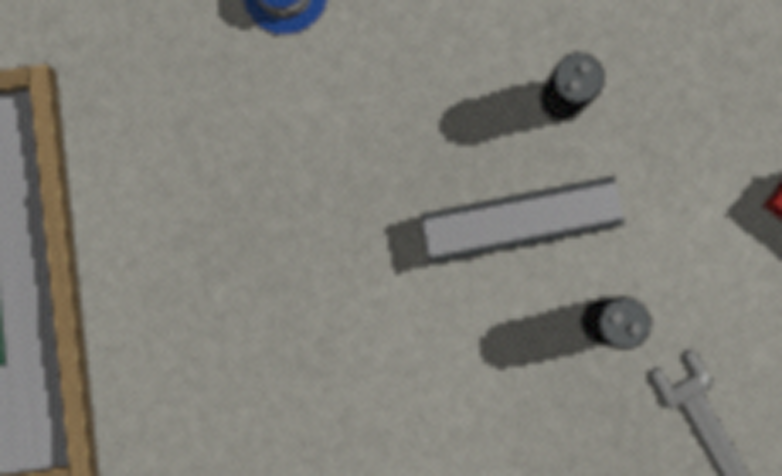

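```bash
cat >> h.py <<'E'
def go(x,y,z,yaw=None):
    p,R=tool(); d=R.T@(np.array([x,y,z])-p)*1000
    t=0
    if yaw is not None:
        c=np.degrees(np.arctan2(R[1,1],R[0,1])); t=-((yaw-c+90)%180-90)
    print('d',d.round(1),'turn',round(t,1))
E
python3 - <<'E'
from h import *
d=np.load('first.npz');W=d['W']
Q=[]
for v in range(196,312,4):
    row=W[v,190:230]; k=np.isfinite(row[:,2])&(row[:,2]>.030)&(row[:,2]<.040)
    if k.any(): Q.append(row[k][np.argmin(row[k][:,1])][:2])
Q=np.array(Q); 
for _ in range(3):
    f=np.polyfit(Q[:,0],Q[:,1],1); e=Q[:,1]-np.polyval(f,Q[:,0]); Q=Q[abs(e)<.004]
print(f,np.degrees(np.arctan(f[0])),e.std(),len(Q))
xs=W[185:330,195:225].reshape(-1,3); xs=xs[(xs[:,2]>.03)&(xs[:,2]<.04)]; print(np.nanmin(xs[:,0]),np.nanmax(xs[:,0]))
go(.48,.2,.24);go(.5225,-.276,.24,10.7)
E
```

```text
[0.12220287 0.05701112] 6.967164219058916 0.0009496016938166731 29
0.32223107670659823 0.6240633541244117
d [-366.2 -230.5   -9.2] turn 0
d [-588.5 -653.5   -8.8] turn 56.7
```

step_arm(deltas=[[[-366,-230,0],57,-1],[[-366,-230,0],57,-0.3],[[-366,-230,0],57,-0.3],[[-366,-230,0],57,-0.3],[[-366,-230,0],57,-0.3],[[-366,-230,0],57,-0.3],[[-366,-230,0],57,-0.3],[[-366,-230,0],57,-0.3],[[-366,-230,0],57,-0.3],[[-588,-653,0],57,-0.3],[[-588,-653,0],57,-0.3],[[-588,-653,0],57,-0.3],[[-588,-653,0],57,-0.3],[[-588,-653,0],57,-0.3],[[-588,-653,0],57,-0.3],[[-588,-653,0],57,-0.3],[[-588,-653,0],57,-0.3],[[-588,-653,0],57,-0.3],[[-588,-653,0],57,-0.3],[[-588,-653,0],57,-0.3]])

```text
time_s: 1.77
position: [0.5122, -0.2082, 0.231]
eef_rot: [-0.0, 0.64, 0.768, 0.0]
wrist_force: [0.5, 0.4, -0.7]
grip_width: 0.646
grip_force: 0.0
```

```bash
python3 - <<'E'
from h import *
go(.523,-.279,.1,10.7);go(.523,-.279,.004,10.7)
E
```

```text
d [-71.6  -2.1 131. ] turn -0.3
d [-71.7  -2.1 227. ] turn -0.3
```

step_arm(deltas=[[[-72,-2,0],0,-0.3],[[-72,-2,0],0,-0.3],[[-72,-2,50],0,-0.3],[[-72,-2,90],0,-0.3],[[-72,-2,131],0,-0.3],[[-72,-2,131],0,-0.3]])

```text
time_s: 2.27
position: [0.5196, -0.2744, 0.0918]
eef_rot: [-0.006, 0.64, 0.768, 0.0]
wrist_force: [-1.2, 1.7, -1.6]
grip_width: 0.649
grip_force: 0.0
```

```bash
python3 - <<'E'
from h import *
snap('wrist','w1.png');print(tool()[0]); go(.523,-.279,.004,10.7)
E
```

```text
[ 0.52042397 -0.27477668  0.0945858 ]
d [-5.3  2.3 90.5] turn -0.3
```

View pics/w1.png

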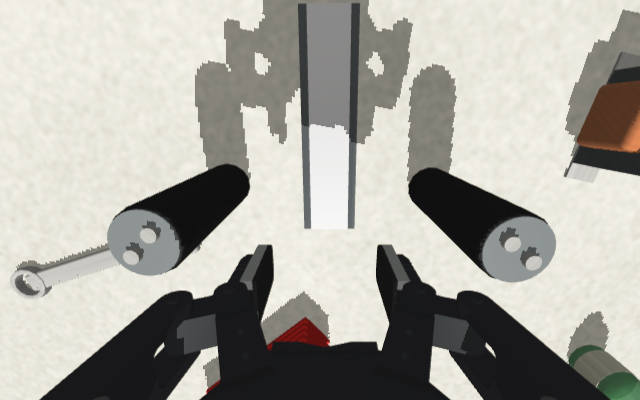

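The wrist view shows the bar centred between the fingers, with its B end edge at row 228, columns 304–354. Both cans stand clear of the fingers. I'll check the end position by casting a ray.

```bash
cat >> h.py <<'E'
def ray(s,u,v,z):
    d=s['R'].T@np.linalg.inv(s['mtx'])@[u,v,1]; c=-s['R'].T@s['t']; return c+d*(z-c[2])/d[2]
E
python3 - <<'E'
from h import *
s=snap('wrist');print(ray(s,304,228,.044),ray(s,354,228,.044)); go(.523,-.279,.004,10.7);go(.523,-.279,.03,10.7);print(tool()[0])
E
```

```text
[ 0.50760039 -0.28217432  0.044     ] [ 0.54332617 -0.27554104  0.044     ]
d [-3.5  0.6 94.6] turn -0.3
d [-3.4  0.6 68.6] turn -0.3
[ 0.52207925 -0.27601111  0.09857577]
```

step_arm(deltas=[[[-6,-1,10],0,-0.3],[[-6,-1,40],0,-0.3],[[-6,-1,70],0,-0.3],[[-6,-1,94],0,-0.3],[[-6,-1,94],0,-0.3],[[-6,-1,94],0,-0.3],[[-6,-1,94],0,1],[[-6,-1,94],0,1],[[-6,-1,94],0,1],[[-6,-1,94],0,1],[[-6,-1,94],0,1],[[-6,-1,94],0,1],[[-6,-1,94],0,1]])

```text
time_s: 3.45
position: [0.5254, -0.285, 0.0099]
eef_rot: [0.003, 0.64, 0.768, -0.0]
wrist_force: [-1.0, 0.5, 5.9]
grip_width: 0.4
grip_force: 59.0
```

step_arm(deltas=[[[0,0,-5],0,1],[[1,0,-10],0,1],[[1,0,-16],0,1],[[1,0,-16],0,1],[[1,0,-16],0,1]])

```text
time_s: 3.87
position: [0.5237, -0.2826, 0.0229]
eef_rot: [0.0, 0.64, 0.768, -0.0]
wrist_force: [-1.1, -0.2, -6.7]
grip_width: 0.401
grip_force: 60.3
```

```bash
python3 - <<'E'
from h import *
s=snap('top');W=cloud(s);np.savez('l.npz',W=W)
m=W[225:250,305:385].reshape(-1,3);m=m[(m[:,2]>.02)&(m[:,2]<.08)]
ax=np.array([-.185,.983]);t=(m[:,:2]-[.524,-.2778])@ax
for a in np.arange(0.01,.15,.02):
    k=abs(t-a)<.01; k&=m[:,2]>.035
    print(a.round(2),k.sum(),np.median(m[k,2]) if k.any() else 0)
print(tool()[0],r.sense()['wrist_force'])
E
```

```text
0.01 0 0
0.03 1 0.05631454493506201
0.05 45 0.05505372243531099
0.07 94 0.054856151912746835
0.09 126 0.05392963286583228
0.11 128 0.05375909838936953
0.13 128 0.05314193615146651
[ 0.52338711 -0.28233435  0.02234127] [-0.18668622  1.01356246 -6.45528743]
```

step_arm(deltas=[[[0,0,4],0,0.5],[[0,0,4],0,0.26],[[0,0,4],0,0.26]])

```text
time_s: 4.17
position: [0.5229, -0.2819, 0.0174]
eef_rot: [-0.001, 0.64, 0.768, 0.0]
wrist_force: [-0.1, -0.0, -5.7]
grip_width: 0.406
grip_force: 60.5
```

step_arm(deltas=[[[0,0,0],0,0.22],[[0,0,0],0,0.22],[[0,0,0],0,0.21],[[0,0,0],0,0.21]])

```text
time_s: 4.5
position: [0.5234, -0.2824, 0.0183]
eef_rot: [0.0, 0.64, 0.768, 0.0]
wrist_force: [-0.5, 0.5, -5.4]
grip_width: 0.403
grip_force: 60.5
```

step_arm(deltas=[[[0,0,0],0,0.2],[[0,0,0],0,0.2],[[0,0,0],0,0.19],[[0,0,0],0,0.19]])

```text
time_s: 4.83
position: [0.5234, -0.2824, 0.0183]
eef_rot: [0.0, 0.64, 0.768, 0.0]
wrist_force: [0.6, -0.4, -6.7]
grip_width: 0.403
grip_force: 42.1
```

step_arm(deltas=[[[0,0,0],0,0.185],[[0,0,0],0,0.185],[[0,0,0],0,0.185]])

```text
time_s: 5.08
position: [0.5234, -0.2823, 0.0183]
eef_rot: [-0.0, 0.64, 0.768, 0.0]
wrist_force: [0.4, 0.2, -5.2]
grip_width: 0.409
grip_force: 35.7
```

step_arm(deltas=[[[0,0,0],0,0.175],[[0,0,0],0,0.175],[[0,0,0],0,0.175]])

```text
time_s: 5.33
position: [0.5234, -0.2823, 0.0184]
eef_rot: [-0.0, 0.64, 0.768, 0.0]
wrist_force: [-0.3, 1.2, -3.5]
grip_width: 0.412
grip_force: 23.0
```

```bash
cat >> h.py <<'E'
def slope(B=(.524,-.2778),ax=(-.185,.983),box=(290,395,200,270),lo=.03,ts=np.arange(-.03,.2,.02)):
    W=cloud(snap('top'));m=W[box[2]:box[3],box[0]:box[1]].reshape(-1,3);m=m[(m[:,2]>lo)&(m[:,2]<.2)]
    ax=np.array(ax);d=m[:,:2]-B;t=d@ax;w=d@np.array([ax[1],-ax[0]]);q=abs(w)<.016
    for a in ts:
        k=(abs(t-a)<.01)&q
        if k.sum()>5: print(round(a,3),k.sum(),np.median(m[k,2]).round(4))
E
python3 - <<'E'
from h import *
slope();print(tool()[0],r.sense()['wrist_force'],r.sense()['grip_force'])
E
```

```text
0.05 45 0.0491
0.07 93 0.0475
0.09 110 0.0466
0.11 110 0.0452
0.13 108 0.0444
0.15 28 0.043
[ 0.52342158 -0.28227991  0.01839676] [ 0.11158974  0.55516414 -3.34459032] 22.966927886009216
```

step_arm(deltas=[[[2,0,-7],0,0.17],[[5,0,-14],0,0.17],[[10,0,-25],0,0.17],[[16,0,-36],0,0.17],[[23,0,-46],0,0.17],[[31,0,-55],0,0.17],[[31,0,-55],0,0.17],[[31,0,-55],0,0.17]])

```text
time_s: 6.05
position: [0.5185, -0.2519, 0.0745]
eef_rot: [0.001, 0.64, 0.768, -0.0]
wrist_force: [1.0, -3.0, -0.7]
grip_width: 0.415
grip_force: 14.0
```

```bash
python3 - <<'E'
from h import *
slope();print(tool()[0],r.sense()['wrist_force'],r.sense()['grip_force'])
snap('scene','s2.png')
E
```

```text
0.09 45 0.0773
0.11 103 0.0676
0.13 114 0.0573
0.15 110 0.0468
0.17 33 0.0395
[ 0.51833518 -0.25212218  0.0738832 ] [ 0.04565214 -1.99945677 -0.10417739] 14.058579504489899
```

step_arm(deltas=[[[6,0,-7],0,0.17],[[13,0,-14],0,0.17],[[22,0,-21],0,0.17],[[33,0,-28],0,0.17],[[43,0,-34],0,0.17],[[54,0,-39],0,0.17],[[66,0,-43],0,0.17],[[66,0,-43],0,0.17]])

```text
time_s: 6.82
position: [0.5067, -0.1855, 0.119]
eef_rot: [0.002, 0.64, 0.769, 0.0]
wrist_force: [-0.4, -4.2, 6.4]
grip_width: 0.417
grip_force: 17.2
```

```bash
python3 - <<'E'
from h import *
slope();print(tool()[0],r.sense()['wrist_force'],r.sense()['grip_force'])
snap('scene','s3.png')
E
```

```text
[ 0.50678118 -0.1861693   0.11866306] [ 0.350872   -4.21132048  7.66748146] 17.30405330657959
```

View pics/s3.png

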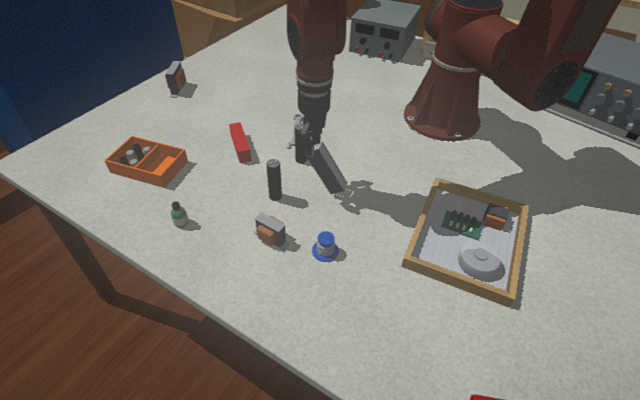

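The scene view shows the bar pitched about 55° between gripper (318,140) and foot (343,190), with end A on the bench. The cans are still standing.

step_arm(deltas=[[[10,0,-3],0,0.17],[[20,0,-5],0,0.17],[[30,0,-6],0,0.17],[[40,0,-7],0,0.17],[[50,0,-7],0,0.17],[[58,0,-6],0,0.17],[[66,0,-5],0,0.17],[[72,0,-4],0,0.17],[[74,0,-3],0,0.17],[[74,0,-3],0,0.17],[[74,0,-3],0,0.17]])

```text
time_s: 7.83
position: [0.4935, -0.1134, 0.1228]
eef_rot: [0.002, 0.64, 0.769, 0.001]
wrist_force: [-4.4, 1.7, 23.2]
grip_width: 0.417
grip_force: 26.1
```

```bash
cat >> h.py <<'E'
def side(name='scene',c=(.5,-.12),rad=.11,ax=(-.185,.983),lo=.01):
    # along-axis / height profile of the points near c, with the ribbed/aluminium grey
    s=snap(name);W=cloud(s);m=W.reshape(-1,3);im=s['img'].reshape(-1,3).astype(int)
    ax=np.array(ax);d=m[:,:2]-c;t=d@ax;w=d@np.array([ax[1],-ax[0]])
    k=(abs(t)<rad)&(abs(w)<.026)&(m[:,2]>lo)
    for z in np.arange(.015,.2,.015):
        q=k&(abs(m[:,2]-z)<.0075)
        if q.sum()>4: print(round(z,3),q.sum(),'t',np.percentile(t[q],[3,50,97]).round(4),'w',np.percentile(w[q],[3,97]).round(4))
E
python3 - <<'E'
from h import *
print(tool()[0],r.sense()['wrist_force'],r.sense()['grip_force'])
s=snap('scene');cv2.imwrite('pics/s4.png',cv2.resize(s['img'][80:240,240:400,::-1],None,fx=3.7,fy=3.7))
side()
E
```

```text
[ 0.49346875 -0.11341635  0.1228256 ] [-4.36667021  1.70745544 23.17664724] 26.13084375858307
0.015 64 t [-0.0079  0.0161  0.0322] w [-0.0172  0.0136]
0.03 82 t [-0.009   0.0149  0.0318] w [-0.0161  0.0144]
0.045 78 t [-0.0097  0.0152  0.0309] w [-0.0151  0.0138]
0.06 80 t [-0.0102  0.0135  0.0301] w [-0.014   0.0151]
0.075 84 t [-0.0107  0.0135  0.0293] w [-0.015   0.0146]
0.09 88 t [-0.0128  0.0121  0.0286] w [-0.0196  0.0159]
0.105 93 t [-0.0142  0.0119  0.0279] w [-0.0187  0.016 ]
0.12 71 t [-0.015   0.0163  0.0275] w [-0.015   0.0219]
0.135 115 t [-0.0153  0.0175  0.0267] w [-0.0192  0.0217]
0.15 46 t [0.0013 0.0148 0.0257] w [-0.0235  0.0247]
0.165 15 t [-0.0017  0.0158  0.0188] w [-0.0237  0.0255]
0.18 22 t [0.0131 0.0165 0.0191] w [-0.0242  0.0252]
0.195 51 t [0.009  0.0184 0.0229] w [-0.022   0.0246]
```

View pics/s4.png

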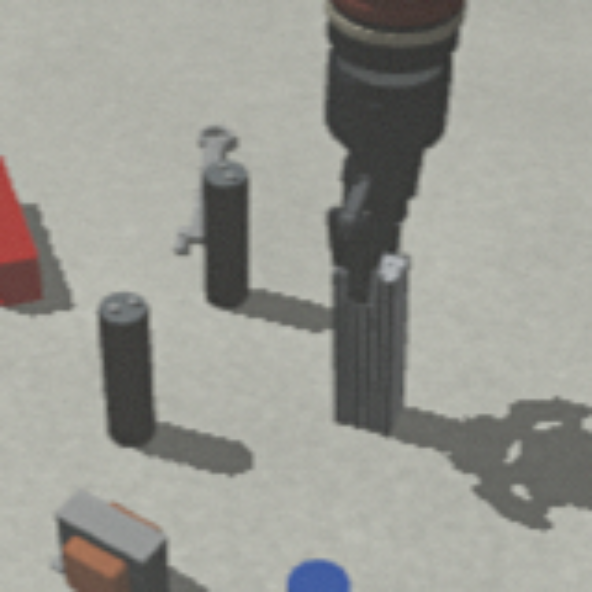

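The bar stands on end A at crop (370,350), with its foot flat and a lean of about 0.05 rad. I'll relieve the pressing force and straighten it, then lay it on.

step_arm(deltas=[[[3,0,-2],0,0.17],[[6,0,-2],0,0.17],[[6,0,-2],0,0.17],[[6,0,-2],0,0.17],[[6,0,-2],0,0.17]])

```text
time_s: 8.35
position: [0.4913, -0.1073, 0.1223]
eef_rot: [0.0, 0.64, 0.768, 0.0]
wrist_force: [-2.7, 0.2, 10.8]
grip_width: 0.418
grip_force: 22.5
```

```bash
python3 - <<'E'
from h import *
print(tool()[0],r.sense()['wrist_force'],r.sense()['grip_force'])
side()
E
```

```text
[ 0.49133245 -0.10729773  0.12230489] [-2.67657317  0.1976436  10.79375153] 22.511489689350128
0.015 65 t [-0.0083  0.0167  0.034 ] w [-0.0167  0.0144]
0.03 73 t [-0.006   0.018   0.0338] w [-0.0157  0.0135]
0.045 79 t [-0.007   0.0148  0.0335] w [-0.0122  0.0143]
0.06 79 t [-0.0056  0.0177  0.0334] w [-0.0185  0.014 ]
0.075 85 t [-0.0086  0.0162  0.0334] w [-0.0134  0.0144]
0.09 86 t [-0.0088  0.0156  0.0333] w [-0.015   0.0148]
0.105 89 t [-0.0082  0.015   0.0332] w [-0.0113  0.0151]
0.12 70 t [-0.0078  0.0232  0.0328] w [-0.0156  0.019 ]
0.135 123 t [-0.0081  0.0228  0.0326] w [-0.0233  0.0246]
0.15 38 t [0.0012 0.019  0.0233] w [-0.0237  0.026 ]
0.165 16 t [0.0072 0.0223 0.0251] w [-0.0259  0.0247]
0.18 21 t [0.0203 0.023  0.026 ] w [-0.0244  0.0255]
0.195 50 t [0.0033 0.025  0.0291] w [-0.0214  0.0242]
```

step_arm(deltas=[[[12,0,-2],0,0.17],[[22,0,-2],0,0.17],[[34,0,-1],0,0.17],[[46,0,1],0,0.17],[[58,0,4],0,0.17],[[69,0,8],0,0.17],[[80,0,12],0,0.17],[[90,0,18],0,0.17],[[90,0,18],0,0.17]])

```text
time_s: 9.15
position: [0.4756, -0.0163, 0.1063]
eef_rot: [0.001, 0.639, 0.769, 0.002]
wrist_force: [-6.4, 8.3, 28.9]
grip_width: 0.418
grip_force: 37.9
```

```bash
python3 - <<'E'
from h import *
print(tool()[0],r.sense()['wrist_force'],r.sense()['grip_force'])
side(c=(.49,-.06),rad=.12)
E
```

```text
[ 0.47561806 -0.01633742  0.10627403] [-6.36373191  8.30789023 28.91169455] 37.914061546325684
0.015 55 t [-0.0387 -0.0149  0.0061] w [-0.0088  0.0124]
0.03 78 t [-0.0362 -0.0161  0.0123] w [-0.02    0.0129]
0.045 92 t [-0.0284 -0.0049  0.0198] w [-0.0135  0.0135]
0.06 95 t [-0.021   0.0013  0.0285] w [-0.0157  0.0139]
0.075 96 t [-0.0122  0.0101  0.0365] w [-0.0229  0.0141]
0.09 96 t [-0.0048  0.0167  0.0443] w [-0.0158  0.0141]
0.105 72 t [0.0031 0.0177 0.0533] w [-0.0234  0.0215]
0.12 119 t [0.0115 0.0501 0.0628] w [-0.0205  0.0243]
0.135 46 t [0.0184 0.0497 0.0547] w [-0.0217  0.0257]
0.15 5 t [0.0472 0.0551 0.0561] w [-0.0188  0.0246]
0.165 9 t [0.053  0.0547 0.0584] w [-0.0222  0.0257]
0.18 47 t [0.0278 0.0548 0.0604] w [-0.0208  0.0234]
0.195 45 t [0.0263 0.0541 0.0613] w [-0.0138  0.0249]
```

step_arm(deltas=[[[0,0,0],0,0.162],[[6,0,4],0,0.162],[[12,0,8],0,0.162],[[19,0,14],0,0.162],[[28,0,19],0,0.162],[[36,0,25],0,0.162],[[36,0,25],0,0.162]])

```text
time_s: 9.78
position: [0.4671, 0.019, 0.0775]
eef_rot: [-0.002, 0.639, 0.769, 0.0]
wrist_force: [-2.8, 5.0, 2.9]
grip_width: 0.422
grip_force: 14.2
```

```bash
python3 - <<'E'
from h import *
print(tool()[0],r.sense()['wrist_force'],r.sense()['grip_force'])
side(c=(.49,-.04),rad=.14)
E
```

```text
[0.46714935 0.01896545 0.07754616] [-2.80216389  5.00099836  2.87265752] 14.16042074561119
0.015 45 t [-0.0397 -0.0212 -0.0043] w [-0.0002  0.0088]
0.03 104 t [-0.0498 -0.0206  0.0123] w [-0.0198  0.0091]
0.045 153 t [-0.0433 -0.0159  0.0277] w [-0.0217  0.0095]
0.06 147 t [-0.0246  0.0018  0.0461] w [-0.0221  0.0095]
0.075 138 t [-0.0078  0.0132  0.0624] w [-0.0216  0.0149]
0.09 185 t [0.0093 0.0393 0.0818] w [-0.023   0.0217]
0.105 115 t [0.0261 0.0526 0.0764] w [-0.0223  0.0231]
0.135 7 t [0.0706 0.0716 0.0726] w [0.016  0.0232]
0.15 35 t [0.0447 0.0706 0.0767] w [0.0054 0.0174]
0.165 49 t [0.0429 0.0693 0.0777] w [-0.0194  0.0218]
0.18 57 t [0.0406 0.072  0.0792] w [-0.0061  0.0203]
0.195 20 t [0.0498 0.0625 0.0708] w [0.013  0.0259]
```

step_arm(deltas=[[[6,0,6],0,0.162],[[12,0,13],0,0.162],[[18,0,20],0,0.162],[[24,0,29],0,0.162],[[30,0,39],0,0.162],[[34,0,50],0,0.162],[[38,0,60],0,0.162],[[40,0,68],0,0.162],[[40,0,68],0,0.162]])

```text
time_s: 10.58
position: [0.4603, 0.0555, 0.008]
eef_rot: [-0.001, 0.64, 0.768, -0.001]
wrist_force: [0.3, -0.0, -4.0]
grip_width: 0.421
grip_force: 12.1
```

```bash
python3 - <<'E'
from h import *
print(tool()[0],r.sense()['wrist_force'],r.sense()['grip_force'])
side(c=(.48,-.01),rad=.14)
slope(B=(.5,-.1),box=(200,380,190,290),lo=.02,ts=np.arange(-.06,.2,.02))
E
```

```text
[0.46028233 0.05551302 0.00796828] [ 0.26583064 -0.04138883 -3.9857362 ] 12.056028842926025
0.015 179 t [-0.0549  0.0086  0.0814] w [0.0071 0.0246]
0.03 296 t [-0.0535  0.0359  0.1346] w [-0.021  0.025]
0.045 495 t [-0.0555 -0.0015  0.0469] w [-0.0222  0.0137]
0.06 5 t [0.0754 0.0775 0.079 ] w [-0.0208  0.0222]
0.075 31 t [0.0492 0.0733 0.0823] w [0.0106 0.0224]
0.09 32 t [0.0495 0.0733 0.0821] w [0.0107 0.0226]
0.105 42 t [0.0469 0.0775 0.0849] w [0.0053 0.0178]
0.12 20 t [0.0471 0.0762 0.0844] w [0.0056 0.0249]
0.135 22 t [0.0326 0.0878 0.1021] w [0.001  0.0258]
0.15 70 t [0.0311 0.0887 0.1024] w [0.0006 0.0258]
0.165 79 t [0.0309 0.0872 0.1017] w [0.0047 0.0255]
0.18 159 t [0.0305 0.0716 0.1019] w [-0.0037  0.0259]
0.195 38 t [0.0294 0.0891 0.1016] w [0.0068 0.0256]
0.04 64 0.0434
0.06 85 0.0449
0.08 84 0.0461
0.1 84 0.0483
0.12 114 0.0503
0.14 20 0.049
```

step_arm(deltas=[[[-3,0,3],0,0.162],[[-7,0,6],0,0.162],[[-10,0,7],0,0.162],[[-10,0,7],0,0.162],[[-10,0,7],0,0.1],[[-10,0,7],0,0.0],[[-10,0,7],0,-0.3],[[-10,0,7],0,-0.3],[[-10,0,-30],0,-0.3],[[-10,0,-70],0,-0.3],[[-10,0,-110],0,-0.3],[[-10,0,-150],0,-0.3],[[-10,0,-150],0,-0.3]])

```text
time_s: 11.77
position: [0.4669, 0.0447, 0.1687]
eef_rot: [0.005, 0.64, 0.768, 0.003]
wrist_force: [1.5, 0.2, 1.0]
grip_width: 0.65
grip_force: 0.0
```

```bash
python3 - <<'E'
from h import *
print(tool()[0],r.sense()['wrist_force'],r.sense()['grip_width'])
slope(B=(.5,-.1),box=(200,380,190,290),lo=.02,ts=np.arange(-.06,.2,.02))
s=snap('wrist','w2.png')
E
```

```text
[0.46690356 0.04466743 0.16873263] [1.47242635 0.19537248 0.95071209] 0.6503892145318009
0.02 25 0.0427
0.04 86 0.0436
0.06 84 0.0436
0.08 86 0.0435
0.1 87 0.0439
0.12 87 0.0439
0.14 80 0.0436
```

View pics/w2.png

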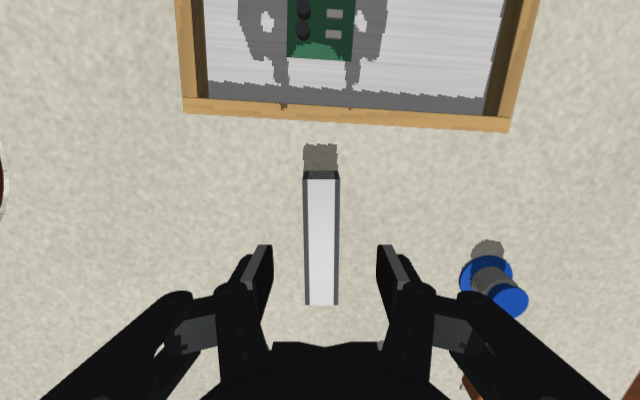

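The bar lies flat in the wrist view, from end B at (320,175) to end A at (321,304). It is square to the wall edge at row ≈115, and the spool at (490,285) is clear.

```bash
python3 - <<'E'
from h import *
for n in ('wrist','top'):
    s=snap(n);W=cloud(s);m=W.reshape(-1,3)
    k=(abs(m[:,2]-.0438)<.003)&(abs(m[:,0]-.48)<.06)&(m[:,1]>-.14)&(m[:,1]<.085)
    P=m[k];rc=cv2.minAreaRect((P[:,:2]*1000).astype(np.float32));print(n,rc,cv2.boxPoints(rc).round(1).tolist())
    q=cv2.boxPoints(rc)/1000; print('wall dist',((.057+.1222*q[:,0]-q[:,1])*.9926).round(4))
    if n=='wrist':
        for u,v in ((210,113),(480,129)):
            x=ray(s,u,v,.035);print(x,(.057+.1222*x[0]-x[1])*.9926)
go(.5,-.08,.1687)
E
```

```text
wrist ((474.8905944824219, -9.446624755859375), (36.10710906982422, 140.6835174560547), 10.371811866760254) [[444.5, 56.5], [469.79998779296875, -81.9000015258789], [505.29998779296875, -75.4000015258789], [480.0, 63.0]]
wall dist [0.0544 0.1948 0.1927 0.0523]
[0.35187939 0.09984467 0.035     ] 0.000153844961042722
[0.59569085 0.1303672  0.035     ] -0.0005695331205256306
top ((474.40966796875, -13.2242431640625), (35.98930358886719, 130.1058807373047), 10.269247055053711) [[445.1000061035156, 47.599998474121094], [468.29998779296875, -80.4000015258789], [503.70001220703125, -74.0], [480.5, 54.0]]
wall dist [0.0633 0.1932 0.1912 0.0613]
d [-129.9   13.8   -9.3] turn 0
```

```bash
python3 - <<'E'
from h import *
go(.4875,-.082,.007,10.4);print(tool()[0])
E
```

```text
d [-129.7    1.3  152.4] turn -0.0
[0.46299856 0.04531    0.15946182]
```

step_arm(deltas=[[[-40,1,0],0,-0.3],[[-80,1,0],0,-0.3],[[-120,1,20],0,-0.3],[[-130,1,60],0,-0.3],[[-130,1,90],0,-0.3],[[-130,1,120],0,-0.3],[[-130,1,130],0,-0.3],[[-130,1,130],0,-0.3],[[-130,1,130],0,-0.3]])

```text
time_s: 12.72
position: [0.4873, -0.0821, 0.0303]
eef_rot: [-0.001, 0.64, 0.768, -0.0]
wrist_force: [0.5, -0.2, 0.1]
grip_width: 0.65
grip_force: 0.0
```

```bash
python3 - <<'E'
from h import *
print(tool()[0]);go(.4875,-.082,.007,10.4);print(r.sense()['wrist_force'])
E
```

```text
[ 0.48734594 -0.08206456  0.03030635]
d [ 0.   0.2 23.3] turn 0.0
[ 0.52890432 -0.18133845  0.06482235]
```

Descend, close softly, then lift a little.

step_arm(deltas=[[[0,0,12],0,-0.3],[[0,0,23],0,-0.3],[[0,0,23],0,-0.1],[[0,0,23],0,0.1],[[0,0,23],0,0.17],[[0,0,23],0,0.17],[[0,0,23],0,0.17],[[0,0,23],0,0.17]])

```text
time_s: 13.38
position: [0.4878, -0.0824, 0.0074]
eef_rot: [-0.0, 0.64, 0.768, 0.0]
wrist_force: [-0.0, 1.5, -2.4]
grip_width: 0.415
grip_force: 14.7
```

step_arm(deltas=[[[1,0,-6],0,0.172],[[2,0,-12],0,0.172],[[3,0,-16],0,0.172],[[3,0,-16],0,0.172]])

```text
time_s: 13.72
position: [0.4879, -0.0797, 0.0247]
eef_rot: [0.001, 0.64, 0.768, 0.0]
wrist_force: [0.3, -0.4, -3.9]
grip_width: 0.419
grip_force: 16.3
```

```bash
python3 - <<'E'
from h import *
print(tool()[0],r.sense()['wrist_force'],r.sense()['grip_force'])
slope(B=(.4868,-.078),ax=(-.18,.984),box=(200,380,190,290),lo=.02,ts=np.arange(-.02,.2,.02))
E
```

```text
[ 0.4879273  -0.07968829  0.02465317] [ 0.29822635 -0.38806676 -3.89138856] 16.278352439403534
```

```bash
cat >> h.py <<'E'
def prof(c,ax,z0=.004,z1=.2):
    W=cloud(snap('scene'));m=W.reshape(-1,3);ax=np.array(ax);d=m[:,:2]-c;t=d@ax;w=d@np.array([ax[1],-ax[0]])
    for a in np.arange(-.03,.16,.02):
        k=(abs(t-a)<.004)&(abs(w)<.023)&(m[:,2]>.003)
        if k.sum()>5: print(round(a,2),k.sum(),'z',np.percentile(m[k,2],[2,98]).round(4),'w',np.percentile(w[k],[2,98]).round(3))
E
python3 - <<'E'
from h import *
prof((.4868,-.078),(-.18,.984))
E
```

```text
-0.03 13 z [0.1972 0.504 ] w [0.017 0.023]
0.01 124 z [0.019  0.2853] w [-0.019  0.023]
0.03 382 z [0.0218 0.4012] w [-0.009  0.023]
0.05 462 z [0.0223 0.51  ] w [-0.013  0.022]
0.07 279 z [0.0151 0.5049] w [-0.022  0.021]
0.09 69 z [0.0082 0.0504] w [-0.015  0.022]
0.11 64 z [0.0056 0.0487] w [-0.014  0.021]
0.13 68 z [0.0035 0.0466] w [-0.012  0.021]
```

step_arm(deltas=[[[4,0,-10],0,0.17],[[8,0,-20],0,0.17],[[14,0,-31],0,0.17],[[21,0,-41],0,0.17],[[29,0,-50],0,0.17],[[38,0,-59],0,0.17],[[47,0,-66],0,0.17],[[57,0,-73],0,0.17],[[68,0,-79],0,0.17],[[79,0,-84],0,0.17],[[79,0,-84],0,0.17]])

```text
time_s: 14.73
position: [0.4736, -0.0001, 0.109]
eef_rot: [0.001, 0.64, 0.769, 0.001]
wrist_force: [2.2, -3.0, 3.5]
grip_width: 0.416
grip_force: 13.9
```

```bash
python3 - <<'E'
from h import *
print(tool()[0],r.sense()['wrist_force'],r.sense()['grip_force'])
side(c=(.47,.02),ax=(-.18,.984))
E
```

```text
[ 4.73589451e-01 -1.09934533e-04  1.08970585e-01] [ 2.15692931 -2.96973475  3.51478398] 13.897082358598709
0.015 56 t [0.0347 0.0538 0.1053] w [0.0135 0.0202]
0.03 208 t [0.0265 0.0765 0.1037] w [-0.0222  0.0212]
0.045 144 t [0.0127 0.0517 0.071 ] w [-0.0144  0.0215]
0.06 147 t [0.0008 0.0404 0.0592] w [-0.0127  0.0215]
0.075 157 t [-0.0109  0.0292  0.0469] w [-0.0144  0.0213]
0.09 155 t [-0.0243  0.0158  0.0342] w [-0.0128  0.0212]
0.105 135 t [-0.0383  0.0095  0.023 ] w [-0.0132  0.0217]
0.12 99 t [-0.0308  0.0025  0.0114] w [-0.0149  0.0251]
0.135 68 t [-0.0153 -0.0067 -0.0009] w [-0.0178  0.0252]
0.18 15 t [-0.0288 -0.0088 -0.0054] w [-0.0198  0.0256]
0.195 33 t [-0.0389 -0.0098 -0.0054] w [-0.0085  0.0255]
```

step_arm(deltas=[[[11,0,-5],0,0.166],[[22,0,-9],0,0.166],[[34,0,-12],0,0.166],[[46,0,-14],0,0.166],[[58,0,-15],0,0.166],[[70,0,-16],0,0.166],[[80,0,-15],0,0.166],[[80,0,-15],0,0.166]])

```text
time_s: 15.45
position: [0.4585, 0.0785, 0.1226]
eef_rot: [-0.0, 0.64, 0.769, 0.001]
wrist_force: [0.1, 1.6, 8.0]
grip_width: 0.417
grip_force: 16.3
```

```bash
python3 - <<'E'
from h import *
print(tool()[0],r.sense()['wrist_force'],r.sense()['grip_force'])
side(c=(.462,.07),ax=(-.18,.984),rad=.06)
E
```

```text
[0.45854745 0.07850417 0.12257599] [0.06080857 1.64940143 7.95165268] 16.252845525741577
0.015 76 t [-0.0036  0.0196  0.054 ] w [-0.0078  0.0199]
0.03 160 t [-0.0027  0.0405  0.0534] w [-0.0219  0.0222]
0.045 84 t [-0.0065  0.0139  0.0347] w [0.0037 0.0193]
0.06 86 t [-0.0077  0.0152  0.0333] w [0.0005 0.0196]
0.075 85 t [-0.01    0.0091  0.0315] w [0.0074 0.0199]
0.09 91 t [-0.0106  0.0128  0.0303] w [0.0037 0.0202]
0.105 95 t [-0.0127  0.0093  0.0287] w [0.002  0.0192]
0.12 64 t [-0.0139  0.0098  0.0272] w [-0.0045  0.0249]
0.135 108 t [-0.017  -0.0062  0.0255] w [-0.0144  0.0246]
0.15 20 t [-0.0036  0.0203  0.0242] w [-0.0043  0.025 ]
0.165 7 t [-0.0024  0.0137  0.0185] w [-0.0221  0.0141]
0.18 5 t [0.017  0.0186 0.0225] w [-0.015   0.0256]
0.195 21 t [-0.0096  0.0175  0.023 ] w [0.0142 0.0259]
```

step_arm(deltas=[[[4,0,0],1,0.166],[[8,0,0],2,0.166],[[12,0,0],3.4,0.166],[[14,0,0],3.4,0.166],[[14,0,0],3.4,0.166],[[14,0,0],3.4,0.166]])

```text
time_s: 16.0
position: [0.4555, 0.0908, 0.1214]
eef_rot: [-0.001, 0.662, 0.749, -0.0]
wrist_force: [0.9, -0.7, -4.4]
grip_width: 0.418
grip_force: 15.0
```

```bash
python3 - <<'E'
from h import *
print(tool()[0],r.sense()['wrist_force'],r.sense()['grip_force'],r.sense()['grip_width'])
side(c=(.462,.07),ax=(-.121,.9926),rad=.06)
E
```

```text
[0.45548117 0.09078437 0.12141075] [ 0.93703323 -0.66781952 -4.44563134] 14.977902173995972 0.4178106914743861
0.015 68 t [-0.0014  0.0192  0.039 ] w [0.0094 0.0188]
0.03 160 t [-0.0012  0.0405  0.0532] w [-0.0218  0.0234]
0.045 78 t [-0.0018  0.0211  0.0388] w [-0.     0.018]
0.06 83 t [-0.0022  0.0181  0.0384] w [0.0019 0.0187]
0.075 85 t [-0.0028  0.0174  0.0382] w [0.0059 0.0184]
0.09 86 t [-0.0023  0.0186  0.0381] w [0.0081 0.0181]
0.105 91 t [-0.0027  0.0169  0.0378] w [0.0048 0.0174]
0.12 65 t [-0.0034  0.0191  0.0378] w [-0.0032  0.0222]
0.135 109 t [-0.0046  0.0203  0.0374] w [-0.0175  0.023 ]
0.15 14 t [0.0054 0.027  0.0302] w [-0.02    0.0244]
0.165 5 t [0.0227 0.0266 0.032 ] w [-0.0229  0.0174]
0.195 35 t [0.0028 0.0311 0.0364] w [0.0104 0.0255]
```

step_arm(deltas=[[[0,0,0],0,0.3],[[0,0,0],0,0.6],[[0,0,0],0,0.6],[[1,0,-1],0,0.6],[[2,0,-1],0,0.6],[[3,0,-1],0,0.6],[[3,0,-1],0,0.6],[[3,0,-1],0,0.6]])

```text
time_s: 16.72
position: [0.4556, 0.0928, 0.1233]
eef_rot: [0.001, 0.663, 0.749, -0.001]
wrist_force: [-1.8, -6.0, -5.8]
grip_width: 0.406
grip_force: 60.4
```

```bash
python3 - <<'E'
from h import *
print(tool()[0],r.sense()['wrist_force'],r.sense()['grip_force'],r.sense()['torque'])
side(c=(.462,.07),ax=(-.121,.9926),rad=.06)
E
```

```text
[0.45559056 0.09284888 0.12329214] [-1.82212784 -5.97046925 -5.79511327] 60.39877653121948 [-1.67364325  0.2918756   0.03373979]
0.015 66 t [-0.0014  0.0193  0.0537] w [0.0099 0.0191]
0.03 161 t [0.0006 0.0405 0.0532] w [-0.0227  0.0228]
0.045 79 t [-0.0014  0.0207  0.0393] w [0.0057 0.0186]
0.06 77 t [-0.0017  0.0163  0.0382] w [0.0085 0.0186]
0.075 83 t [-0.0007  0.0201  0.0392] w [0.0097 0.0182]
0.09 90 t [-0.0012  0.0189  0.0392] w [0.0085 0.0182]
0.105 91 t [-0.0018  0.0193  0.0395] w [0.0075 0.0181]
0.12 62 t [-0.0018  0.0174  0.0397] w [0.0043 0.0228]
0.135 110 t [-0.0022  0.0135  0.0394] w [-0.0178  0.0237]
0.15 26 t [0.0007 0.0308 0.0391] w [-0.0185  0.0238]
0.195 33 t [0.0055 0.0333 0.0385] w [0.0118 0.0252]
```

step_arm(deltas=[[[0,0,1],0,0.6],[[-1,0,2],0,0.6],[[-1,0,3],0,0.3],[[-1,0,3],0,0.17],[[-1,0,3],0,0.15],[[-1,0,3],0,0.15]])

```text
time_s: 17.27
position: [0.4564, 0.093, 0.1208]
eef_rot: [0.0, 0.663, 0.749, 0.001]
wrist_force: [1.0, 0.6, 0.8]
grip_width: 0.427
grip_force: 0.5
```

```bash
python3 - <<'E'
from h import *
print(tool()[0],r.sense()['wrist_force'],r.sense()['grip_force'])
side(c=(.462,.07),ax=(-.121,.9926),rad=.06)
E
```

```text
[0.45638376 0.09298076 0.12081206] [0.9941523  0.58894258 0.82353401] 0.49625175073742867
0.015 58 t [-0.0018  0.0177  0.0537] w [0.0105 0.0192]
0.03 164 t [-0.0001  0.0403  0.0534] w [-0.0221  0.023 ]
0.045 79 t [-0.0014  0.0199  0.0394] w [0.0068 0.0198]
0.06 80 t [-0.0015  0.0183  0.0388] w [0.0098 0.0198]
0.075 83 t [-0.0017  0.019   0.0392] w [0.0097 0.0202]
0.09 93 t [-0.0013  0.021   0.0393] w [0.0064 0.0192]
0.105 86 t [-0.0013  0.0176  0.0387] w [0.0101 0.0186]
0.12 61 t [-0.0018  0.0149  0.0394] w [0.007  0.0241]
0.135 112 t [-0.0025  0.0136  0.0392] w [-0.0162  0.0248]
0.15 9 t [0.0112 0.0291 0.0322] w [-0.011   0.0253]
0.18 5 t [0.0311 0.0344 0.0376] w [-0.0107  0.0257]
0.195 32 t [0.0049 0.0331 0.0384] w [0.0132 0.0253]
```

Upright and unloaded. Now I'll open gently and withdraw straight up.

step_arm(deltas=[[[0,0,0],0,0.1],[[0,0,0],0,0],[[0,0,0],0,-0.15],[[0,0,0],0,-0.3],[[0,0,0],0,-0.3],[[0,0,-10],0,-0.3],[[0,0,-25],0,-0.3],[[0,0,-50],0,-0.3],[[0,0,-80],0,-0.3],[[0,0,-120],0,-0.3],[[-40,0,-120],0,-0.3],[[-80,0,-120],0,-0.3],[[-120,0,-120],0,-0.3],[[-150,0,-120],0,-0.3],[[-150,0,-120],0,-0.3]])

```text
time_s: 18.57
position: [0.4745, -0.0609, 0.2407]
eef_rot: [0.001, 0.664, 0.747, -0.0]
wrist_force: [-0.2, 1.0, -0.4]
grip_width: 0.651
grip_force: 0.0
```

```bash
python3 - <<'E'
from h import *
print(tool()[0])
side(c=(.462,.07),ax=(-.121,.9926),rad=.06)
W=cloud(snap('top')).reshape(-1,3);k=(abs(W[:,2]-.138)<.006)&(abs(W[:,0]-.46)<.06)&(abs(W[:,1]-.09)<.06)
rc=cv2.minAreaRect((W[k][:,:2]*1000).astype(np.float32));print(k.sum(),rc);q=np.array(rc[0])/1000
print('dist',(.057+.1222*q[0]-q[1])*.9926)
s=snap('wrist','w3.png')
E
```

```text
[ 0.47447046 -0.06088287  0.24073825]
0.015 62 t [-0.0023  0.0185  0.0538] w [0.0078 0.0202]
0.03 164 t [0.0004 0.0408 0.0534] w [-0.0223  0.0242]
0.045 86 t [-0.0012  0.02    0.039 ] w [0.0088 0.0198]
0.06 73 t [-0.0015  0.0189  0.0393] w [0.0076 0.0195]
0.075 81 t [-0.0014  0.0191  0.0392] w [0.0095 0.0199]
0.09 91 t [-0.0015  0.0201  0.039 ] w [0.0097 0.0196]
0.105 89 t [-0.0015  0.0184  0.0389] w [0.0106 0.0192]
0.12 95 t [-0.0019  0.0184  0.0394] w [0.0098 0.0199]
0.135 240 t [-0.0018  0.0185  0.0387] w [-0.0154  0.019 ]
0 ((0.0, 0.0), (0.0, 0.0), 0.0)
dist 0.0565782
```

View pics/w3.png

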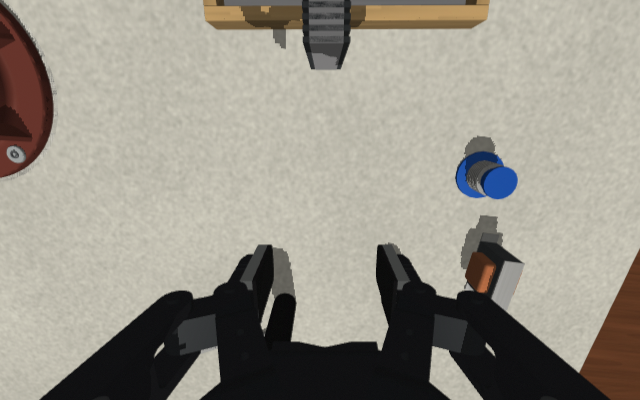

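The bar stands alone at (325,45) against the wall edge at row ≈25, with the spool and transformer undisturbed. I'll move the arm clear so the top view can confirm the gap.

step_arm(deltas=[[[-40,0,-30],0,-0.3],[[-80,30,-60],0,-0.3],[[-120,60,-60],0,-0.3],[[-150,90,-60],0,-0.3],[[-150,120,-60],0,-0.3],[[-150,120,-60],0,-0.3]])

```text
time_s: 19.22
position: [0.6145, -0.1912, 0.2977]
eef_rot: [-0.001, 0.663, 0.749, 0.0]
wrist_force: [-0.1, -1.0, -0.2]
grip_width: 0.652
grip_force: 0.0
```

```bash
python3 - <<'E'
from h import *
print(tool()[0])
s=snap('top');W=cloud(s);m=W.reshape(-1,3);k=(abs(m[:,2]-.138)<.008)&(abs(m[:,0]-.46)<.06)&(abs(m[:,1]-.09)<.06)
print(k.sum())
if k.sum()>20:
    rc=cv2.minAreaRect((m[k][:,:2]*1000).astype(np.float32));print(rc);q=np.array(rc[0])/1000
    print('dist',(.057+.1222*q[0]-q[1])*.9926)
s=snap('scene');m=cloud(s).reshape(-1,3);d=m[:,:2]-[.462,.07];ax=np.array([-.121,.9926]);t=d@ax;w=d@[ax[1],-ax[0]]
for lo,hi in((.03,.08),(.08,.13),(-.1,-.05)):
    k=(w>lo)&(w<hi)&(m[:,2]>.012)&(m[:,2]<.037)&(t>0)&(t<.07);print(k.sum(),np.percentile(t[k],[2,50,98]))
k=(abs(m[:,2]-.139)<.004)&(abs(w)<.03)&(abs(t)<.07);print('top face',np.percentile(t[k],[2,98]),np.percentile(w[k],[2,98]),k.sum())
W0=np.load('first.npz')['W']
W1=cloud(snap('top'))
for b in [(340,385,175,215),(355,395,248,285),(255,295,145,190),(305,350,130,170)]:
    f=lambda W:(lambda P:P[P[:,2]>.03].mean(0).round(4))(W[b[2]:b[3],b[0]:b[1]].reshape(-1,3))
    print(f(W0),f(W1))
E
```

```text
[ 0.6145476  -0.19117885  0.29772877]
256
((457.91815185546875, 90.44953918457031), (35.69777297973633, 43.94821548461914), 7.810114860534668)
dist 0.022341499335773927
95 [0.04030488 0.04730649 0.0538717 ]
101 [0.04029867 0.04770483 0.05399041]
73 [0.04026291 0.04723718 0.05359418]
top face [-0.00228093  0.03857378] [-0.01752976  0.01901381] 199
[ 0.5969 -0.2389  0.1057] [ 0.5121 -0.1701  0.7571]
[ 0.4373 -0.2648  0.1074] [ 0.4395 -0.2538  0.1783]
[ 0.6807 -0.0368  0.0485] [ 0.5676 -0.0834  0.5847]
[ 0.7184 -0.1652  0.056 ] [ 0.5524 -0.139   0.7667]
```

```bash
python3 -c "
from rig import r
print(r.finish_job())"
```

```text
the job is handed in; nothing more can be done
None
```

I walked the bar end over end to the chassis and handed the job in at about 19 s. It stands upright on end B and released, about 0.3 mm from the near wall and within 1° of parallel. The verdict isn't known (the hand-in call returned none), and I could not re-measure the bystanders at the end because the arm blocked the top camera, though nothing touched them that I saw.

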